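# Refit a nozzle in a biscuit depositor's nozzle bar

## Task

Fit the loose brass nozzle back into the biscuit depositor's nozzle bar: nudge it gently along the white carrier plate, without picking it up, until it drops flat into the empty seat, then swing the red clip beside that seat fully shut over its flange. Ease off as soon as you feel the nozzle or the clip come up against its stop - push neither of them hard - and leave the jar, mould and scraper where they are.

Things in the scene. Friction and masses are not known exactly. Their poses are not given: they have to be found in the camera images.
- bar: Nozzle bar of a biscuit depositor lying underside up: aluminium channel 150 mm wide (x), 440 mm long (y), fixed. Origin at the centre of its underside; x across, y along, z up. In it is clamped a white carrier plate 130 x 340 mm, flat top 36 mm above the bench, centred across but not along. A second seat, 100 mm to +y of the empty one, holds a clipped nozzle.
- seat_middle (a point): Point on the bar's centre line at plate-top height, half-way along: where the EMPTY seat would be with the carrier set to the middle. The carrier is set by hand and not measured: the seat's centre lies on the centre line up to 30 mm to -y or +y of here. The seat is a round pocket, 61 mm across, 6 mm deep, in the plate's top; its floor is flat.
- track_start (a point): Point on the centre line, 130 mm to -y of seat_middle, at plate-top height, on the loading side. Two straight steel lips, 59 mm apart and 5 mm high, run along the whole plate and guide the flange; ends open. Two black clamp knobs, 30 mm wide, 16 mm high, stand on the plate 50 mm to -x of the centre line, 125 mm to -y and 130 mm to +y of the empty seat.
- nozzle_center (a point): The loose brass nozzle, on the plate between the lips, 110-130 mm to -y of seat_middle. Point on its axis half-way up its 40 mm: 56 mm above the bench, 50 mm when seated. Flange 56 mm wide, 12 mm high (6 proud when seated), then a cone 28 to 18 mm wide. 0.2-0.35 kg; slides at 0.5-2 N. Its nose dips about 12 mm short, may catch at 4 N; nudge on until it drops flat and the far wall stops it.
- clip (a joint): Angle of the empty seat's red clip about an upright pivot 44 mm to +x of the seat's centre, rad: 0 shut, at its stop; 1.2-1.6 at the start, growing clockwise from above. Shut, its 24 mm arm lies over a seated flange, its tail to +x; at 1.57 the tail points to -y. Tail pin: 40 mm from the pivot, 10 mm wide, 44-65 mm above the bench; 2 N there swings it; stays put.
- mould_center (a point): Brown paper baking mould, round, 112 mm across, 45 mm high, standing on the bench on the +x side of the bar; its centre half-way up: leave it.
- scraper_center (a point): Bench scraper lying flat on the +x side of the bar, steel blade with a blue handle, 95 by 120 mm, 18 mm high; point 9 mm above the bench: leave it.
- jar_center (a point): Clear jar with an orange lid, 56 mm across, 75 mm high, standing on the -x side of the bar; its centre half-way up: leave it.
Mind the look-alikes: they are no part of the job. What is shaped like the part that bears nozzle_center but purple or turquoise is not meant.

How it is judged:
By the outcome, as a careful person would: the job done as asked, in the order asked, and still so for the second after the job is handed in, with the robot touching nothing.
It also fails if it takes over 64 s, if anything falls off the work surface, if the arm or the gripper's body presses on something with over 40 N, if the wrist force passes 120 N, or if a joint passes its speed limit or range.

## Robot

A 6-joint arm with a two-finger parallel gripper is mounted at the origin on the work surface. World frame = base frame: x ahead of the robot, y to its left, z up, the work surface at z = 0. Lengths are in m, angles in rad, forces in N, time in s.
With the tool pointing down it reaches from about 0.275 to 0.85 m from the base axis. Payload 5.2 kg.
Tool frame: the origin (TCP) lies where the fingers leave the gripper's body, on its centre line; the fingertips stand ctrl.finger_overhang ahead of it and the grasp point (between the pads) lies 54 mm ahead of it (ctrl.finger_overhang is the distance from the TCP to the fingertips, in m); z points along the fingers, y is the line along which they close (so a half turn about z gives the same grasp; the last joint's range is limited). The gripper opens to 85 mm and grips with 20 to 120 N. Pads are 22 mm wide; open, the fingers measure 114 mm over their backs; the gripper's body (76 mm by 85 mm) begins 54 mm behind the grasp point. The pads swing forward as they close: fully open they stand 13 mm farther back than shut.
Start: joints at [1.103, 0.259, 1.535, -0, 1.348, -0.203], TCP at [0.144, 0.531, 0.304] pointing down, gripper open.
Joint ranges: [-3.14, 3.14], [-0.91, 2.08], [0.19, 2.58], [-1.22, 4.36], [0.22, 2.71], [-3.12, 3.12]. Speed limits (rad/s): [2.57, 2.57, 3.14, 3.14, 3.14, 3.14].

## Interface

Orientations are given as a rotation vector (axis times angle).
In Python, from workcell import ctrl gives the robot as it stands.
- The arm moves only by the tool servo_tool, never from a script. Its argument "motion" is a list of rows, each an object of numbers: "hand": the opening, from 0 (shut) to 1 (fully open); "x", "y", "z": the shift along the tool's x, y, z in m; "spin": the turn about the tool's z in degrees. A call has 1 to 8 rows; each row shifts and turns the commanded pose from where the row before left it, along the tool's axes as they then stand; what a row does not reach is not made up. A row lasts 1/10 s, in which the tool goes at most 50 mm and 8.59 degrees, less where a joint would pass 70% of its speed; a pose out of reach is approached as far as the arm can. A call with a gripper value outside its range is refused whole. The fingers move at their own pace and stop on an object; the grip force is fixed at half the most. Time passes only in rows, so rows that do not move let the fingers close. It gives the time, the measured TCP pose, the force, the opening and the grip force at its end, in the units of the state.
- ctrl.get_state(): the state, without advancing time (a new reading comes with each control period).
- ctrl.grab_frame(name): name is "scene" or "top"; returns the picture (480x640x3 uint8, blue, green, red); there is no depth.
- ctrl.camera_params(name): a dict with "fx", "fy", "cx", "cy" (pixels), "k1" (the pictures are not rectified: a ray, as slopes to the right and down, at radius r is drawn at 1 + k1 r^2 times it, then the intrinsics apply), "rvec" (rotation vector, rad) and "tvec" (3), from world to camera coordinates, as OpenCV has them. Camera axes: x right, y down, z forward; pixel columns grow to the right and rows downward; lengths in m; the calibration is good to about 2 mm. A picture is of the moment at which its call begins. camera_params takes no time and is no camera call.
- ctrl.hand_in(): hands the job in; it is judged then, once.
The state is a dict: "time_s": time; "joints": joint angles; "joint_vel": joint speeds; "effort": joint torques, N m; "eef_pos": TCP position; "ee_rot": TCP orientation; "contact_force": force on the tool from outside, world axes, zero at the start; "ft_torque": the same for the moment, N m; "grip_width": finger opening in m; "grip_force": force on a finger pad.
Only numpy, scipy, OpenCV 4.12 (cv2) and the standard library are available. Lean on these libraries where they do the work, as an engineer would, in place of code of your own. Each camera call takes 0.05 s, during which the arm holds its last target. There are 200 camera calls.

## Working session

There is one attempt and no reset: what is moved stays moved. The work goes in short steps, Python scripts to look and compute and a tool call to move; the robot and the scene stay as the last step left them, time stands still between calls to the robot, and variables do not carry over. Pictures are saved under pics/ and viewed, at most 10 in all, crops included, and the job is handed in when it is done.

Besides the shell and the picture viewer there is one more tool, called after "Request:" as a command line: name --argument value ..., lists and objects as JSON in quotes. servo_tool: Moves the arm, as the interface text tells. Its arguments: {"type":"object","properties":{"motion":{"type":"array"}},"required":["motion"]}

```bash
mkdir -p pics
python3 - <<'E'
from workcell import ctrl
import cv2
for n in("scene","top"):
    cv2.imwrite(f"pics/{n}0.png",ctrl.grab_frame(n)); print(n,ctrl.camera_params(n))
print(ctrl.get_state(),ctrl.finger_overhang)
E
```

```text
scene {'fx': 503.2234420357906, 'fy': 503.2234420357906, 'cx': 315.126577938565, 'cy': 241.5934908947976, 'k1': -0.09639026449074149, 'rvec': array([ 0.81386841,  2.6841928 , -0.90461749]), 'tvec': array([ 0.48991761, -0.24996198,  1.19361216])}
top {'fx': 439.36584454094157, 'fy': 439.36584454094157, 'cx': 327.3302570196416, 'cy': 242.94057485307704, 'k1': -0.05389930024922194, 'rvec': array([ 2.12003834, -2.17731034,  0.20959356]), 'tvec': array([0.02024459, 0.61214469, 0.84169075])}
{'time_s': 0.1, 'joints': array([ 1.10320272e+00,  2.59298410e-01,  1.53596160e+00, -3.33723000e-05,
        1.34800056e+00, -2.02812438e-01]), 'joint_vel': array([-0.00131737, -0.00160565, -0.00271537, -0.0018702 ,  0.00038682,
       -0.00043041]), 'effort': array([ 9.17762845e-04, -4.46963418e+01, -2.91248381e+01, -4.86732206e-04,
        6.10396251e-03,  2.58558129e-05]), 'eef_pos': array([0.14376567, 0.53051496, 0.30314733]), 'ee_rot': array([-4.14623346e-01, -3.11358822e+00,  2.49054531e-03]), 'contact_force': array([-0.16591393,  0.03856319, -0.0621219 ]), 'ft_torque': array([ 0.01458573,  0.02983279, -0.00667795]), 'grip_force': 0.0, 'grip_width': 0.08536787908853147} 0.0726
```

View pics/top0.png

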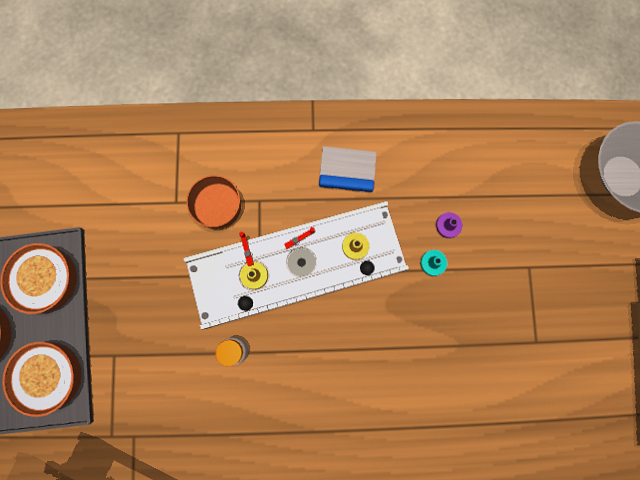

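View pics/scene0.png

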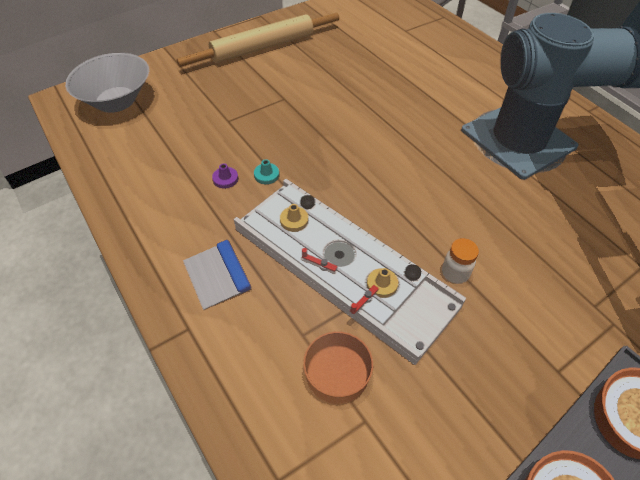

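The top view shows the bar with its ends near (195,293) and (397,236). The clipped nozzle is at (253,275), the empty seat at (301,262), its open clip at (300,239), and the loose brass nozzle at (356,246). The scene view shows the seat at (339,253), the clip at (318,260) and the loose nozzle at (294,215).

```bash
cat > h.py <<'E'
from workcell import ctrl
import cv2, numpy as np
def P(n):
    c=ctrl.camera_params(n); return c,cv2.Rodrigues(c["rvec"])[0],np.array(c["tvec"])
def back(n,u,v,z):
    c,R,t=P(n); K=np.array([[c["fx"],0,c["cx"]],[0,c["fy"],c["cy"]],[0,0,1]])
    p=cv2.undistortPoints(np.array([[[u,v]]],float),K,np.array([c["k1"],0,0,0,0]))[0,0]
    d=R.T@np.array([p[0],p[1],1]); o=-R.T@t
    return o+d*(z-o[2])/d[2]
def proj(n,X):
    c,R,t=P(n); K=np.array([[c["fx"],0,c["cx"]],[0,c["fy"],c["cy"]],[0,0,1]])
    return cv2.projectPoints(np.atleast_2d(np.array(X,float)),c["rvec"],t,K,np.array([c["k1"],0,0,0,0]))[0][:,0]
E
python3 - <<'E'
from h import *
for n,(x0,y0,w,h) in dict(top=(175,195,240,140),scene=(225,170,250,190)).items():
    im=cv2.imread(f"pics/{n}0.png")
    cv2.imwrite(f"pics/{n}0c.png",cv2.resize(im[y0:y0+h,x0:x0+w],None,fx=3,fy=3,interpolation=cv2.INTER_CUBIC))
print([back("top",u,v,.036) for u,v in((253,275),(301,262),(356,246))])
E
```

```text
[array([0.55248621, 0.15650392, 0.036     ]), array([0.57665121, 0.05848054, 0.036     ]), array([ 0.60701184, -0.05557895,  0.036     ])]
```

View pics/top0c.png

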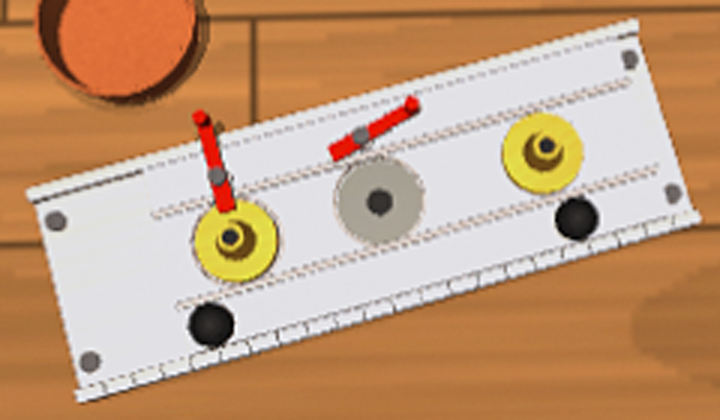

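View pics/scene0c.png

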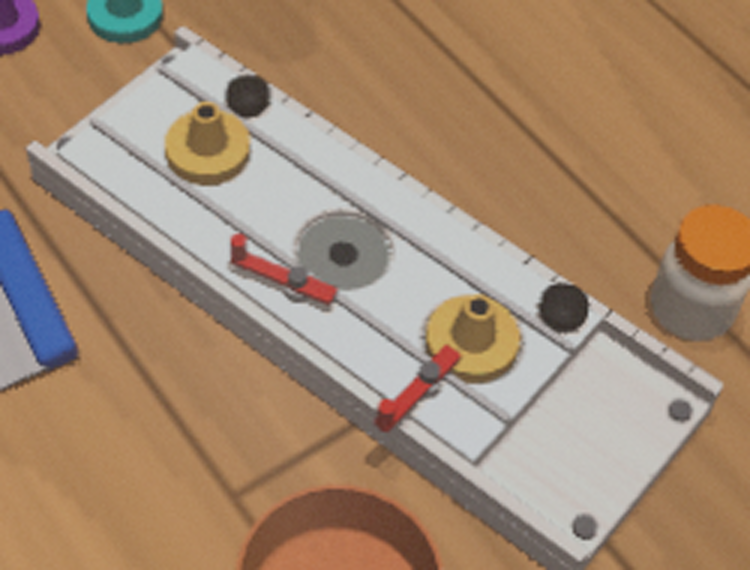

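The top crop shows the seat centre at full-image (301,262), the loose nozzle's flange at (356,245.7), the red clip's pivot at (295.3,240.3) and its pin at (312.3,229.7). The scene crop agrees, with the pin top at (304,251), the pivot at (324,261) and the seat at (340,253).

Run:
```python
from h import *
np.set_printoptions(precision=4,suppress=True)
m={}
for n in("top","scene"):
    im=cv2.imread(f"pics/{n}0.png")
    o=(175,195) if n=="top" else (225,170)
    f=lambda a:(a[0]/3+o[0]-1/3,a[1]/3+o[1]-1/3)
    pts=dict(top=dict(seat=((378,201),.036),loose_fl=((543,152.5),.048),loose_tip=((547,145),.076),clipd_fl=((236,240),.042),clipd_tip=((231,237),.070),knobL=((577,218),.052),knobR=((211,325),.052),pin=((412,104),.065),pivot=((361,136),.05),
         c1=((38,189),.0),c2=((637,20),0),c3=((700,222),0),c4=((78,402),0)),
     scene=dict(seat=((344,250),.036),loose_fl=((208,142),.048),loose_tip=((206,109),.076),clipd_fl=((474,333),.042),clipd_tip=((479,306),.070),knobL=((248,92),.052),knobR=((565,302),.052),pin=((238,241),.065),pivot=((298,276),.05)))[n]
    for k,(a,z) in pts.items(): m[n,k]=back(n,*f(a),z); print(n,k,m[n,k])
    hsv=cv2.cvtColor(im,cv2.COLOR_BGR2HSV)
    mk=cv2.inRange(hsv,(18,120,90),(34,255,255))
    N,l,s,c=cv2.connectedComponentsWithStats(mk)
    for i in range(1,N):
        if s[i,4]>120:print(n,s[i],c[i])
```

```text
top seat [0.5774 0.0591 0.036 ]
top loose_fl [ 0.6062 -0.0538  0.048 ]
top loose_tip [ 0.6067 -0.0539  0.076 ]
top clipd_fl [0.5526 0.155  0.042 ]
top clipd_tip [0.5519 0.1544 0.07  ]
top knobL [ 0.5605 -0.0745  0.052 ]
top knobR [0.4958 0.1702 0.052 ]
top pin [0.6384 0.0343 0.065 ]
top pivot [0.6202 0.0694 0.05  ]
top c1 [0.5963 0.3011 0.    ]
top c2 [ 0.7101 -0.1312  0.    ]
top c3 [ 0.5608 -0.1688  0.    ]
top c4 [0.4469 0.2705 0.    ]
top [342 233  27  27 529] [355.2552 245.8355]
top [240 261  27  28 531] [253.4369 275.4652]
top [217 341  24  24 461] [228.3818 352.4989]
scene seat [0.5767 0.0602 0.036 ]
scene loose_fl [ 0.6053 -0.0516  0.048 ]
scene loose_tip [ 0.6038 -0.055   0.076 ]
scene clipd_fl [0.5506 0.1559 0.042 ]
scene clipd_tip [0.5507 0.1554 0.07  ]
scene knobL [ 0.5619 -0.0705  0.052 ]
scene knobR [0.4967 0.1734 0.052 ]
scene pin [0.6392 0.0361 0.065 ]
scene pivot [0.6175 0.0686 0.05  ]
scene [280 204  28  25 409] [293.6137 217.6284]
scene [367 269  31  27 468] [383.1453 281.5171]
```

Request:
servo_tool --motion '[{"hand":0,"spin":8.5},{"hand":0,"spin":8.5},{"hand":0,"spin":8.5},{"hand":0,"spin":8.5},{"hand":0,"spin":8.5},{"hand":0,"spin":8.5},{"hand":0,"spin":8.5},{"hand":0,"spin":0.8}]'

```text
invalid input at $.motion[0]: expected keys hand, x, y, z, spin
```

Request:
servo_tool --motion '[{"x":-0.044,"y":0.018},{"x":-0.044,"y":0.018},{"x":-0.044,"y":0.018},{"x":-0.044,"y":0.018},{"x":-0.044,"y":0.018},{"x":-0.044,"y":0.018},{"x":-0.044,"y":0.018},{"x":-0.044,"y":0.018}]'

```text
invalid input at $.motion[0]: expected keys hand, x, y, z, spin
```

Request:
servo_tool --motion '[{"x":-0.044,"y":0.018},{"x":-0.044,"y":0.018},{"x":-0.044,"y":0.018},{"x":-0.044,"y":0.018},{"x":-0.044,"y":0.018},{"x":-0.044,"y":0.018},{"x":-0.044,"y":0.018},{}]'

```text
invalid input at $.motion[0]: expected keys hand, x, y, z, spin
```

Request:
servo_tool --motion '[{"hand":0,"x":0,"y":0,"z":0,"spin":8.5},{"hand":0,"x":0,"y":0,"z":0,"spin":8.5},{"hand":0,"x":0,"y":0,"z":0,"spin":8.5},{"hand":0,"x":0,"y":0,"z":0,"spin":8.5},{"hand":0,"x":0,"y":0,"z":0,"spin":8.5},{"hand":0,"x":0,"y":0,"z":0,"spin":8.5},{"hand":0,"x":0,"y":0,"z":0,"spin":8.5},{"hand":0,"x":0,"y":0,"z":0,"spin":0.8}]'

```text
time_s: 0.9
eef_pos: [0.1438, 0.5306, 0.3034]
ee_rot: [1.925, 2.483, -0.002]
contact_force: [-0.1, -0.3, 0.4]
grip_width: 0.0001
grip_force: 0.0
```

Request:
servo_tool --motion '[{"hand":0,"x":-0.044,"y":0.018,"z":0,"spin":0},{"hand":0,"x":-0.044,"y":0.018,"z":0,"spin":0},{"hand":0,"x":-0.044,"y":0.018,"z":0,"spin":0},{"hand":0,"x":-0.044,"y":0.018,"z":0,"spin":0},{"hand":0,"x":-0.044,"y":0.018,"z":0,"spin":0},{"hand":0,"x":-0.044,"y":0.018,"z":0,"spin":0},{"hand":0,"x":-0.044,"y":0.018,"z":0,"spin":0},{"hand":0,"x":-0.044,"y":0.018,"z":0,"spin":0}]'

```text
time_s: 1.7
eef_pos: [0.3723, 0.2245, 0.304]
ee_rot: [1.918, 2.488, 0.001]
contact_force: [2.0, 0.1, -0.5]
grip_width: 0.0003
grip_force: 0.0
```

Request:
servo_tool --motion '[{"hand":0,"x":-0.044,"y":0.018,"z":0,"spin":0},{"hand":0,"x":-0.044,"y":0.018,"z":0,"spin":0},{"hand":0,"x":-0.044,"y":0.018,"z":0,"spin":0},{"hand":0,"x":-0.044,"y":0.018,"z":0,"spin":0},{"hand":0,"x":-0.044,"y":0.018,"z":0,"spin":0},{"hand":0,"x":-0.044,"y":0.018,"z":0,"spin":0},{"hand":0,"x":-0.044,"y":0.018,"z":0,"spin":0},{"hand":0,"x":0,"y":0,"z":0,"spin":0}]'

```text
time_s: 2.5
eef_pos: [0.5736, -0.0454, 0.3028]
ee_rot: [1.923, 2.482, -0.002]
contact_force: [0.3, 0.4, -0.1]
grip_width: 0.0001
grip_force: 0.0
```

Request:
servo_tool --motion '[{"hand":0,"x":-0.036,"y":0.015,"z":0,"spin":0},{"hand":0,"x":-0.0352,"y":0.0145,"z":0,"spin":0},{"hand":0,"x":0,"y":0,"z":0.045,"spin":0},{"hand":0,"x":0,"y":0,"z":0.045,"spin":0},{"hand":0,"x":0,"y":0,"z":0.045,"spin":0},{"hand":0,"x":0,"y":0,"z":0.03,"spin":0},{"hand":0,"x":0,"y":0,"z":0.015,"spin":0},{"hand":0,"x":0,"y":0,"z":0.006,"spin":0}]'

```text
time_s: 3.3
eef_pos: [0.6157, -0.1008, 0.1153]
ee_rot: [-1.916, -2.484, 0.002]
contact_force: [0.5, 0.5, 0.6]
grip_width: -0.0001
grip_force: 0.0
```

Run:
```python
from h import *
im=ctrl.grab_frame("scene")
cv2.imwrite("pics/s1.png",cv2.resize(im[120:320,180:480],None,fx=2.6,fy=2.6,interpolation=cv2.INTER_CUBIC))
s=ctrl.get_state();print(s["eef_pos"],s["contact_force"])
```

```text
[ 0.61608074 -0.10103598  0.11568999] [ 0.06260341  0.07182557 -0.52802594]
```

View pics/s1.png

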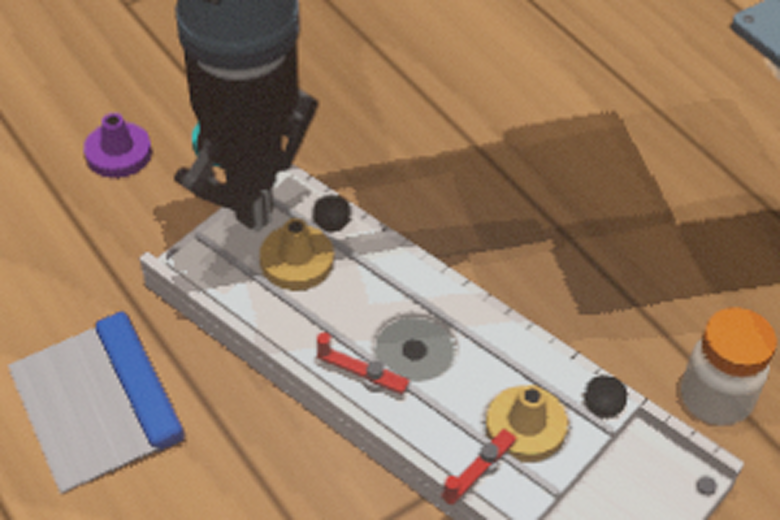

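The gripper is shut with its fingers on the plate just behind the loose nozzle, near (262,215), and nothing has been disturbed.

Request:
servo_tool --motion '[{"hand":0,"x":0,"y":0.002,"z":0.003,"spin":0},{"hand":0,"x":0,"y":0,"z":0.002,"spin":0},{"hand":0,"x":0.004,"y":0,"z":0,"spin":0},{"hand":0,"x":0.004,"y":0,"z":0,"spin":0},{"hand":0,"x":0.004,"y":0,"z":0,"spin":0},{"hand":0,"x":0.004,"y":0,"z":0,"spin":0},{"hand":0,"x":0.004,"y":0,"z":0,"spin":0},{"hand":0,"x":0.004,"y":0,"z":0,"spin":0}]'

```text
time_s: 4.15
eef_pos: [0.6134, -0.078, 0.1133]
ee_rot: [1.922, 2.484, 0.0]
contact_force: [-0.4, -1.6, 1.7]
grip_width: 0.0001
grip_force: 1.1
```

Request:
servo_tool --motion '[{"hand":0,"x":0.004,"y":0,"z":0,"spin":0},{"hand":0,"x":0.004,"y":0,"z":0,"spin":0},{"hand":0,"x":0.004,"y":0,"z":0,"spin":0},{"hand":0,"x":0.004,"y":0,"z":0,"spin":0},{"hand":0,"x":0.004,"y":0,"z":0,"spin":0},{"hand":0,"x":0.004,"y":0,"z":0,"spin":0},{"hand":0,"x":0.004,"y":0,"z":0,"spin":0},{"hand":0,"x":0.004,"y":0,"z":0,"spin":0}]'

```text
time_s: 4.95
eef_pos: [0.6051, -0.0468, 0.1129]
ee_rot: [1.923, 2.484, 0.0]
contact_force: [1.0, -1.7, 2.5]
grip_width: 0.0001
grip_force: 1.1
```

Request:
servo_tool --motion '[{"hand":0,"x":0,"y":0,"z":-0.002,"spin":0},{"hand":0,"x":0,"y":0,"z":0,"spin":0}]'

```text
time_s: 5.15
eef_pos: [0.6048, -0.0466, 0.1148]
ee_rot: [-1.922, -2.484, -0.0]
contact_force: [0.7, -0.5, 0.7]
grip_width: 0.0001
grip_force: 0.0
```

Request:
servo_tool --motion '[{"hand":0,"x":0.004,"y":0,"z":0,"spin":0},{"hand":0,"x":0.004,"y":0,"z":0,"spin":0},{"hand":0,"x":0.004,"y":0,"z":0,"spin":0},{"hand":0,"x":0.004,"y":0,"z":0,"spin":0},{"hand":0,"x":0.004,"y":0,"z":0,"spin":0},{"hand":0,"x":0.004,"y":0,"z":0,"spin":0}]'

```text
time_s: 5.75
eef_pos: [0.599, -0.0235, 0.1148]
ee_rot: [-1.922, -2.484, 0.0]
contact_force: [-0.6, -1.2, -0.5]
grip_width: -0.0002
grip_force: 0.5
```

Run:
```python
from h import *
im=ctrl.grab_frame("scene")
cv2.imwrite("pics/s2.png",cv2.resize(im[170:320,220:440],None,fx=3.6,fy=3.6,interpolation=cv2.INTER_CUBIC))
s=ctrl.get_state();print(s["eef_pos"],s["contact_force"])
```

```text
[ 0.59875605 -0.02287597  0.11482863] [ 0.18134087 -0.98576751  0.41034558]
```

View pics/s2.png

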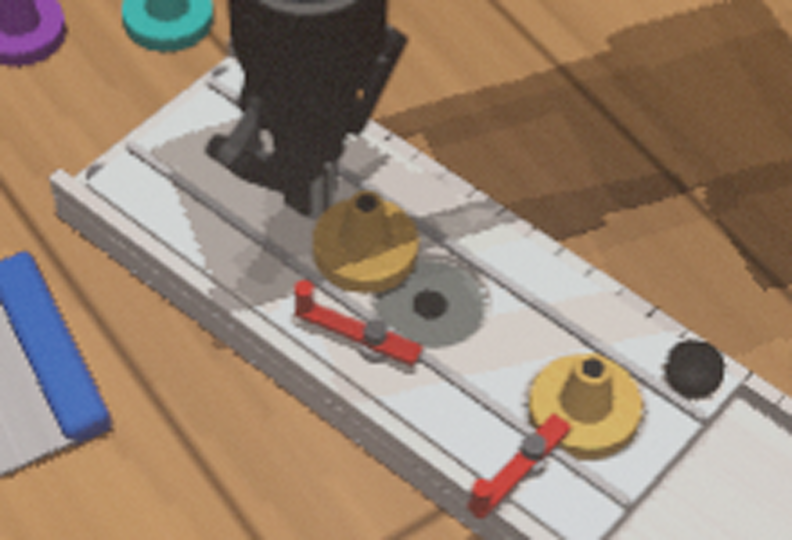

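The nozzle sits against the fingers at (365,245) in the crop, about 45 mm short of the seat at (430,303). The clip is untouched.

Request:
servo_tool --motion '[{"hand":0,"x":0.004,"y":0,"z":0.001,"spin":0},{"hand":0,"x":0.004,"y":0,"z":0,"spin":0},{"hand":0,"x":0.004,"y":0,"z":0,"spin":0},{"hand":0,"x":0.004,"y":0,"z":0,"spin":0},{"hand":0,"x":0.004,"y":0,"z":0,"spin":0},{"hand":0,"x":0.004,"y":0,"z":0,"spin":0}]'

```text
time_s: 6.4
eef_pos: [0.5931, -0.0004, 0.1141]
ee_rot: [1.922, 2.484, 0.0]
contact_force: [0.4, -2.6, 1.5]
grip_width: 0.0
grip_force: 1.1
```

Request:
servo_tool --motion '[{"hand":0,"x":0.002,"y":0,"z":0,"spin":0},{"hand":0,"x":0.002,"y":0,"z":0,"spin":0},{"hand":0,"x":0.002,"y":0,"z":0,"spin":0}]'

```text
time_s: 6.7
eef_pos: [0.5916, 0.0052, 0.1139]
ee_rot: [1.923, 2.484, -0.0]
contact_force: [0.9, -2.0, 2.6]
grip_width: 0.0005
grip_force: 1.1
```

Request:
servo_tool --motion '[{"hand":0,"x":0.001,"y":0,"z":0,"spin":0},{"hand":0,"x":0.001,"y":0,"z":0,"spin":0},{"hand":0,"x":0.001,"y":0,"z":0,"spin":0},{"hand":0,"x":0.001,"y":0,"z":0,"spin":0}]'

```text
time_s: 7.1
eef_pos: [0.5906, 0.009, 0.1139]
ee_rot: [1.923, 2.484, -0.0]
contact_force: [-0.6, -2.0, 1.4]
grip_width: 0.0001
grip_force: 1.1
```

Request:
servo_tool --motion '[{"hand":0,"x":0.001,"y":0,"z":0,"spin":0},{"hand":0,"x":0.001,"y":0,"z":0,"spin":0},{"hand":0,"x":0.001,"y":0,"z":0,"spin":0},{"hand":0,"x":0.001,"y":0,"z":0,"spin":0}]'

```text
time_s: 7.5
eef_pos: [0.5892, 0.0133, 0.1135]
ee_rot: [-1.922, -2.484, 0.0]
contact_force: [0.2, -0.2, -1.0]
grip_width: 0.0001
grip_force: 0.4
```

Request:
servo_tool --motion '[{"hand":0,"x":0.001,"y":0,"z":0,"spin":0},{"hand":0,"x":0.001,"y":0,"z":0,"spin":0},{"hand":0,"x":0.001,"y":0,"z":0,"spin":0}]'

```text
time_s: 7.8
eef_pos: [0.5887, 0.0159, 0.1138]
ee_rot: [-1.923, -2.484, 0.0]
contact_force: [0.7, 0.0, -0.9]
grip_width: 0.0001
grip_force: 0.4
```

Request:
servo_tool --motion '[{"hand":0,"x":0.001,"y":0,"z":0,"spin":0},{"hand":0,"x":0.001,"y":0,"z":0,"spin":0},{"hand":0,"x":0.001,"y":0,"z":0,"spin":0}]'

```text
time_s: 8.1
eef_pos: [0.5881, 0.0188, 0.1139]
ee_rot: [-1.923, -2.484, -0.0]
contact_force: [-0.1, -1.4, 0.3]
grip_width: -0.0003
grip_force: 0.1
```

Request:
servo_tool --motion '[{"hand":0,"x":0.001,"y":0,"z":0,"spin":0},{"hand":0,"x":0.001,"y":0,"z":0,"spin":0}]'

```text
time_s: 8.3
eef_pos: [0.5875, 0.0208, 0.1139]
ee_rot: [-1.923, -2.484, -0.0]
contact_force: [0.5, -0.3, -0.0]
grip_width: 0.0004
grip_force: 0.0
```

Run:
```python
from h import *
im=ctrl.grab_frame("scene")
cv2.imwrite("pics/s3.png",cv2.resize(im[190:310,270:430],None,fx=5,fy=5,interpolation=cv2.INTER_CUBIC))
s=ctrl.get_state();print(s["eef_pos"],s["contact_force"])
```

```text
[0.58749925 0.02095064 0.11393043] [0.71563138 0.30312982 0.26721884]
```

View pics/s3.png

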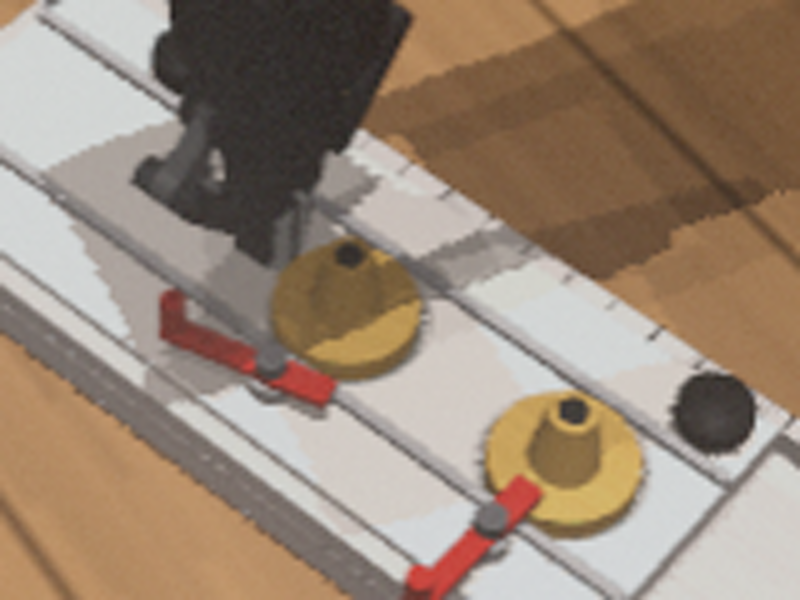

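The nozzle is at (345,310) in the crop with its tip at (350,253), and appears to have dropped into the seat. I'll check it numerically.

Run:
```python
from h import *
S=np.array([.577,.0595]);by=np.array([-.2507,.968])
f=lambda a:np.array(a)/5+[270-.4,190-.4]
print("meas tip",f((350,253)),"clipped tip",f((573,411)))
for y,z in((-.012,.076),(-.004,.070),(-.0,.07),(.0025,.07),(0,.076),(.1,.07)): print(y,z,proj("scene",[*(S+y*by),z]))
```

```text
meas tip [339.6 240.2] clipped tip [384.2 271.8]
-0.012 0.076 [[334.91719242 236.18127355]]
-0.004 0.07 [[338.15819999 240.54735286]]
-0.0 0.07 [[339.85210303 241.7201525 ]]
0.0025 0.07 [[340.91371302 242.45520244]]
0 0.076 [[340.00911891 239.69545595]]
0.1 0.07 [[384.09954509 272.37514714]]
```

Request:
servo_tool --motion '[{"hand":0,"x":0.001,"y":0,"z":0,"spin":0},{"hand":0,"x":0.001,"y":0,"z":0,"spin":0}]'

```text
time_s: 8.55
eef_pos: [0.5873, 0.0224, 0.1141]
ee_rot: [1.922, 2.484, -0.0]
contact_force: [-0.6, -1.4, 0.7]
grip_width: -0.0
grip_force: 0.6
```

Request:
servo_tool --motion '[{"hand":0,"x":0.001,"y":0,"z":0,"spin":0},{"hand":0,"x":0,"y":0,"z":0,"spin":0}]'

```text
time_s: 8.75
eef_pos: [0.5869, 0.0235, 0.114]
ee_rot: [1.922, 2.484, 0.0]
contact_force: [-0.4, -1.4, -0.3]
grip_width: 0.0
grip_force: 0.6
```

Request:
servo_tool --motion '[{"hand":0,"x":0.001,"y":0,"z":0,"spin":0},{"hand":0,"x":0,"y":0,"z":0,"spin":0}]'

```text
time_s: 8.95
eef_pos: [0.5867, 0.0245, 0.114]
ee_rot: [1.923, 2.484, 0.0]
contact_force: [1.5, -0.8, 1.2]
grip_width: 0.0001
grip_force: 0.7
```

Request:
servo_tool --motion '[{"hand":0,"x":0.001,"y":0,"z":0,"spin":0},{"hand":0,"x":0,"y":0,"z":0,"spin":0}]'

```text
time_s: 9.15
eef_pos: [0.5864, 0.0254, 0.114]
ee_rot: [1.922, 2.484, -0.0]
contact_force: [1.0, -1.6, -0.1]
grip_width: -0.0001
grip_force: 0.9
```

Request:
servo_tool --motion '[{"hand":0,"x":0.001,"y":0,"z":0,"spin":0},{"hand":0,"x":0,"y":0,"z":0,"spin":0}]'

```text
time_s: 9.35
eef_pos: [0.5863, 0.0266, 0.1145]
ee_rot: [1.922, 2.484, 0.001]
contact_force: [0.7, -1.4, 4.2]
grip_width: -0.0002
grip_force: 2.1
```

Request:
servo_tool --motion '[{"hand":0,"x":-0.005,"y":0,"z":0,"spin":0},{"hand":0,"x":-0.01,"y":0,"z":0,"spin":0},{"hand":0,"x":-0.03,"y":0,"z":-0.005,"spin":0},{"hand":0,"x":-0.04,"y":0,"z":-0.02,"spin":0},{"hand":0,"x":0,"y":0,"z":-0.045,"spin":0},{"hand":0,"x":-0.04,"y":0,"z":0,"spin":0}]'

```text
time_s: 9.95
eef_pos: [0.6195, -0.0939, 0.1894]
ee_rot: [1.916, 2.481, 0.007]
contact_force: [0.6, 0.6, 0.5]
grip_width: -0.0001
grip_force: 0.0
```

Run:
```python
from h import *
a=ctrl.grab_frame("scene");b=ctrl.grab_frame("top")
cv2.imwrite("pics/s4r.png",a);cv2.imwrite("pics/t4r.png",b)
A=cv2.resize(a[210:310,290:430],None,fx=4,fy=4,interpolation=cv2.INTER_CUBIC)
B=cv2.resize(b[220:295,235:340],None,fx=16/3,fy=16/3,interpolation=cv2.INTER_CUBIC)
cv2.imwrite("pics/c4.png",cv2.resize(np.hstack([A,B[:400,:560]]),None,fx=.714,fy=.714,interpolation=cv2.INTER_AREA))
for n,im in(("top",b),("scene",a)):
    mk=cv2.inRange(cv2.cvtColor(im,cv2.COLOR_BGR2HSV),(18,110,80),(34,255,255))
    N,l,s,c=cv2.connectedComponentsWithStats(mk)
    for i in range(1,N):
        if s[i,4]>120:print(n,s[i],c[i])
s=ctrl.get_state();print(s["eef_pos"],s["contact_force"])
```

```text
top [286 248  28  28 559] [299.80322004 261.77996422]
top [ 17 256  35  38 387] [ 31.68475452 272.91989664]
top [240 261  27  28 535] [253.40934579 275.41682243]
top [216 340  25  26 491] [228.25254582 352.67617108]
top [ 39 359  20  17 134] [ 48.26119403 368.34328358]
top [ 20 360  22  36 274] [ 29.98540146 378.4270073 ]
scene [326 239  29  27 496] [340.22782258 252.42137097]
scene [367 269  31  28 509] [382.92730845 281.61886051]
[ 0.61925085 -0.09954699  0.18548366] [-0.21725803  0.14511861  0.15272155]
```

View pics/c4.png

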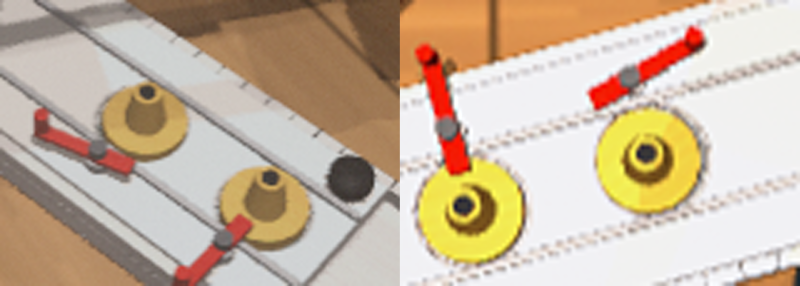

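Both views show the nozzle sitting flat, with its tip at the seated height and its flange level like the clipped one. It is against the far wall, and the open clip is unmoved. Next I'll move over to the clip.

Request:
servo_tool --motion '[{"hand":0,"x":0.04,"y":0.01,"z":0,"spin":0},{"hand":0,"x":0.04,"y":0.01,"z":0,"spin":0},{"hand":0,"x":0.04,"y":0.009,"z":0,"spin":0},{"hand":0,"x":0,"y":0,"z":0,"spin":0}]'

```text
time_s: 10.45
eef_pos: [0.614, 0.0335, 0.1828]
ee_rot: [-1.915, -2.485, -0.0]
contact_force: [-0.0, -0.2, 0.0]
grip_width: 0.0005
grip_force: 0.0
```

Run:
```python
from h import *
s=ctrl.get_state();print(s["eef_pos"],s["joints"])
```

```text
[0.61402905 0.03353969 0.18280834] [-0.12758769  0.47406575  1.52809813  0.00233132  1.14263322 -0.38615854]
```

Request:
servo_tool --motion '[{"hand":0,"x":-0.01,"y":0.001,"z":0,"spin":8.5},{"hand":0,"x":0,"y":0,"z":0,"spin":8.5},{"hand":0,"x":0,"y":0,"z":0,"spin":8.5},{"hand":0,"x":0,"y":0,"z":0,"spin":8.5},{"hand":0,"x":0,"y":0,"z":0,"spin":8.5},{"hand":0,"x":0,"y":0,"z":0,"spin":8.5},{"hand":0,"x":0,"y":0,"z":0,"spin":8.5},{"hand":0,"x":0,"y":0,"z":0,"spin":8.5}]'

```text
time_s: 11.25
eef_pos: [0.6184, 0.0187, 0.1829]
ee_rot: [-2.986, -0.974, 0.003]
contact_force: [0.4, 0.6, -0.3]
grip_width: 0.0003
grip_force: 0.0
```

Request:
servo_tool --motion '[{"hand":0,"x":0,"y":0,"z":0,"spin":8},{"hand":0,"x":0,"y":0,"z":0,"spin":0}]'

```text
time_s: 11.45
eef_pos: [0.6185, 0.0187, 0.183]
ee_rot: [-3.045, -0.771, 0.003]
contact_force: [0.1, 0.2, -0.1]
grip_width: -0.0004
grip_force: 0.0
```

Request:
servo_tool --motion '[{"hand":0,"x":0.0015,"y":-0.005,"z":0.01,"spin":0},{"hand":0,"x":0,"y":0,"z":0.02,"spin":0},{"hand":0,"x":0,"y":0,"z":0.015,"spin":0},{"hand":0,"x":0,"y":0,"z":0.008,"spin":0},{"hand":0,"x":0,"y":0,"z":0.0035,"spin":0},{"hand":0,"x":0,"y":0,"z":0,"spin":0}]'

```text
time_s: 12.05
eef_pos: [0.6176, 0.0246, 0.1269]
ee_rot: [-3.044, -0.776, 0.001]
contact_force: [-0.1, 0.3, -0.3]
grip_width: 0.0005
grip_force: 0.0
```

Run:
```python
from h import *
a=ctrl.grab_frame("scene")
cv2.imwrite("pics/c5.png",cv2.resize(a[190:310,270:430],None,fx=4,fy=4,interpolation=cv2.INTER_CUBIC))
s=ctrl.get_state();print(s["eef_pos"],s["contact_force"])
```

```text
[0.61796525 0.02453458 0.12750213] [1.32213209 0.20523064 0.20640419]
```

View pics/c5.png

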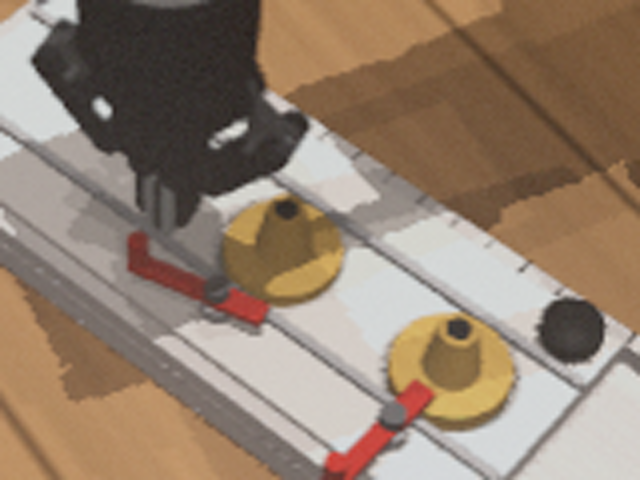

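The fingers are at (160,210), just inside the clip's pin at (137,248). They touch nothing, and the nozzle is still seated.

Request:
servo_tool --motion '[{"hand":0,"x":0.004,"y":0,"z":0,"spin":0},{"hand":0,"x":0.004,"y":0,"z":0,"spin":0},{"hand":0,"x":0.0028,"y":0.001,"z":0,"spin":-4},{"hand":0,"x":0.0028,"y":0.001,"z":0,"spin":-4}]'

```text
time_s: 12.5
eef_pos: [0.6311, 0.0293, 0.1281]
ee_rot: [2.981, 0.989, 0.0]
contact_force: [-1.5, -0.9, 2.2]
grip_width: -0.0002
grip_force: 1.1
```

Request:
servo_tool --motion '[{"hand":0,"x":0.0028,"y":0.001,"z":0,"spin":-4},{"hand":0,"x":0.0028,"y":0.001,"z":0,"spin":-4},{"hand":0,"x":0.0028,"y":0.001,"z":0,"spin":-4},{"hand":0,"x":0.0028,"y":0.001,"z":0,"spin":-4}]'

```text
time_s: 12.9
eef_pos: [0.6419, 0.034, 0.1281]
ee_rot: [2.814, 1.394, -0.0]
contact_force: [-1.3, -1.7, 1.1]
grip_width: -0.0002
grip_force: 1.1
```

Request:
servo_tool --motion '[{"hand":0,"x":0.0028,"y":0.001,"z":0,"spin":-4},{"hand":0,"x":0.0028,"y":0.001,"z":0,"spin":-4},{"hand":0,"x":0.0028,"y":0.001,"z":0,"spin":-4},{"hand":0,"x":0.0028,"y":0.001,"z":0,"spin":-4}]'

```text
time_s: 13.3
eef_pos: [0.6511, 0.0414, 0.1281]
ee_rot: [2.593, 1.773, -0.0]
contact_force: [-1.9, -1.1, 1.7]
grip_width: -0.0002
grip_force: 1.1
```

Request:
servo_tool --motion '[{"hand":0,"x":0.0028,"y":0.001,"z":0,"spin":-4},{"hand":0,"x":0.0028,"y":0.001,"z":0,"spin":-4},{"hand":0,"x":0.0028,"y":0.001,"z":0,"spin":-4},{"hand":0,"x":0.0028,"y":0.001,"z":0,"spin":-4}]'

```text
time_s: 13.7
eef_pos: [0.6579, 0.051, 0.1279]
ee_rot: [2.321, 2.116, -0.001]
contact_force: [-1.8, -2.6, 0.8]
grip_width: -0.0001
grip_force: 1.0
```

Request:
servo_tool --motion '[{"hand":0,"x":0.0028,"y":0.001,"z":0,"spin":-4},{"hand":0,"x":0.0028,"y":0.001,"z":0,"spin":-4}]'

```text
time_s: 13.9
eef_pos: [0.6602, 0.0565, 0.1278]
ee_rot: [2.168, 2.273, -0.001]
contact_force: [-1.4, -1.9, 0.1]
grip_width: -0.0
grip_force: 1.0
```

Request:
servo_tool --motion '[{"hand":0,"x":0.0014,"y":0.0005,"z":0,"spin":-2},{"hand":0,"x":0.0014,"y":0.0005,"z":0,"spin":-2}]'

```text
time_s: 14.1
eef_pos: [0.6611, 0.0593, 0.1278]
ee_rot: [2.089, 2.346, -0.001]
contact_force: [-1.6, -2.3, 0.8]
grip_width: -0.0003
grip_force: 1.0
```

Request:
servo_tool --motion '[{"hand":0,"x":0.0014,"y":0.0005,"z":0,"spin":-2},{"hand":0,"x":0,"y":0,"z":0,"spin":0}]'

```text
time_s: 14.3
eef_pos: [0.6614, 0.0609, 0.1278]
ee_rot: [2.049, 2.381, -0.0]
contact_force: [-0.4, -1.9, 0.6]
grip_width: 0.0001
grip_force: 0.7
```

Request:
servo_tool --motion '[{"hand":0,"x":0.0014,"y":0.0004,"z":0,"spin":-2},{"hand":0,"x":0,"y":0,"z":0,"spin":0}]'

```text
time_s: 14.5
eef_pos: [0.6617, 0.0623, 0.1278]
ee_rot: [2.008, 2.415, 0.0]
contact_force: [-0.6, -1.3, -0.4]
grip_width: -0.0002
grip_force: 0.8
```

Request:
servo_tool --motion '[{"hand":0,"x":0.001,"y":0.0003,"z":0,"spin":-1.5},{"hand":0,"x":0,"y":0,"z":0,"spin":0}]'

```text
time_s: 14.7
eef_pos: [0.6618, 0.0634, 0.1277]
ee_rot: [1.976, 2.442, 0.001]
contact_force: [0.3, -1.1, 1.4]
grip_width: 0.0
grip_force: 0.9
```

Request:
servo_tool --motion '[{"hand":0,"x":0.001,"y":0.0003,"z":0,"spin":-1.5},{"hand":0,"x":0,"y":0,"z":0,"spin":0}]'

```text
time_s: 14.9
eef_pos: [0.662, 0.0638, 0.1277]
ee_rot: [1.942, 2.468, -0.0]
contact_force: [0.3, -5.3, 1.2]
grip_width: 0.0002
grip_force: 2.3
```

The force jumped to 5 N and motion stopped, which is the clip at its stop. I'll ease off and check.

Request:
servo_tool --motion '[{"hand":0,"x":-0.003,"y":0,"z":0,"spin":0},{"hand":0,"x":-0.012,"y":0,"z":0,"spin":0},{"hand":0,"x":-0.02,"y":0,"z":-0.01,"spin":0},{"hand":0,"x":0,"y":0,"z":-0.045,"spin":0},{"hand":0,"x":-0.045,"y":0,"z":-0.02,"spin":0},{"hand":0,"x":-0.045,"y":0,"z":0,"spin":0},{"hand":0,"x":-0.045,"y":0,"z":0,"spin":0},{"hand":0,"x":0,"y":0,"z":0,"spin":0}]'

```text
time_s: 15.7
eef_pos: [0.7024, -0.109, 0.2033]
ee_rot: [1.95, 2.458, -0.001]
contact_force: [0.7, 0.7, -0.5]
grip_width: 0.0
grip_force: 0.0
```

Run:
```python
from h import *
a=ctrl.grab_frame("scene");b=ctrl.grab_frame("top")
A=cv2.resize(a[200:320,270:430],(533,400),interpolation=cv2.INTER_CUBIC)
B=cv2.resize(b[215:305,235:335],(444,400),interpolation=cv2.INTER_CUBIC)
cv2.imwrite("pics/c6.png",cv2.resize(np.hstack([A,B]),(782,320),interpolation=cv2.INTER_AREA))
im=cv2.cvtColor(b,cv2.COLOR_BGR2HSV)
mk=cv2.inRange(im,(0,190,120),(6,255,255))|cv2.inRange(im,(174,190,120),(180,255,255))
mk[:,:235]=0;mk[:,335:]=0;mk[:225]=0;mk[300:]=0
N,l,s,c=cv2.connectedComponentsWithStats(mk)
for i in range(1,N):
    if s[i,4]>15:
        p=np.argwhere(l==i)[:,::-1].astype(np.float32);print(s[i],c[i],cv2.fitLine(p,2,0,.01,.01)[:2].ravel())
s=ctrl.get_state();print(s["eef_pos"],s["contact_force"])
```

```text
[289 225   7  13  53] [292.03773585 230.43396226] [0.25882345 0.9659246 ]
[239 232  10  19  85] [243.77647059 241.16470588] [0.32224002 0.946658  ]
[293 242   8  10  46] [296.76086957 246.73913043] [0.34240368 0.93955296]
[246 255   7  11  52] [249.13461538 260.42307692] [0.1828205 0.9831463]
[ 0.70132306 -0.10354895  0.20263782] [-0.1334362  -0.20300335 -0.70212337]
```

View pics/c6.png

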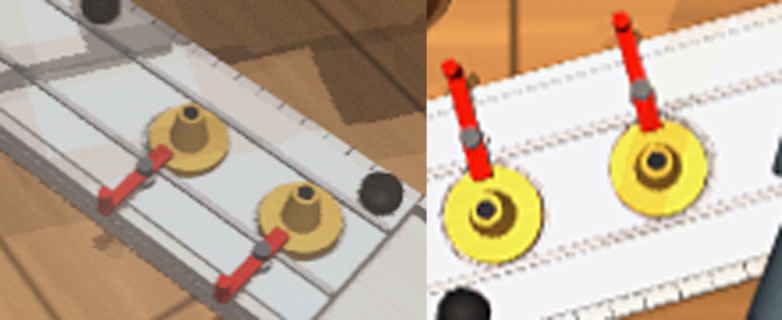

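The red clip now lies over the seated nozzle's flange at (650,115), parallel to the neighbouring clip. The nozzle is flat, everything else is in place and the arm is clear.

```bash
python3 -c "
from workcell import ctrl
print(ctrl.hand_in())"
```

```text
the job is handed in; nothing more can be done
None
```

The brass nozzle is seated flat in the empty seat and its red clip is swung shut to its stop over the flange; the jar, mould and scraper were not touched, and the job was handed in at about 16 s.

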